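Blow out the mould's screw holes, then hold its cover over them for the screws

ROBOT

A 6-joint arm with a two-finger parallel gripper is mounted at the origin on a cart in front of the work surface, level with it; the furniture and walls round the work are solid. World frame = base frame: x ahead of the robot, y to its left, z up, the work surface at z = 0. Lengths are in m, angles in degrees, forces in N, time in s.
With the tool pointing down it reaches from about 0.375 to 0.9 m from the base axis. Payload 3.1 kg.
Tool frame: the origin (TCP) lies on the centre line of the jaws, within the pads' length; the fingertips stand 22 mm ahead of it and the grasp point (between the pads) lies 3 mm ahead of it; y points along the fingers, z is the direction in which the jaws open and shut, and the axes are right-handed (so a half turn about y gives the same grasp; the last joint's range is limited). The gripper opens to 87 mm and grips with 3 to 60 N. Pads are 19 mm wide; open, the fingers measure 117 mm over their backs; the gripper's body (75 mm by 190 mm) begins 51 mm behind the grasp point.
Start: joints at [54.001, 30.224, 82.088, -0, 67.689, -10.227], TCP at [0.272, 0.563, 0.245] pointing down, gripper open.
Joint ranges: [-176.69, 176.69], [-43.24, 126.21], [12.49, 139.97], [-82, 262], [0, 151.66], [-163.58, 163.58]. Speed limits (degrees/s): [159.86, 159.86, 180, 180, 180, 180].

INTERFACE

Orientations are given as a 3x3 rotation matrix whose columns are the frame's x, y, z axes.
In Python, from rig import bot gives the robot as it stands.
- The arm moves only by the tool jog_arm, never from a script. Its argument "motion" is one flat list of numbers, 6 for each row, row after row: the shift along the tool's x, y, z in mm, then the turn, a rotation vector about the tool's x, y, z in degrees. A call has 1 to 20 rows; each row is the pose to reach, as a shift and turn from the pose commanded when the call began, along the tool's axes at that moment; what a row does not reach only later rows make up. A row lasts 1/8 s, in which the tool goes at most 62.5 mm and 10.7 degrees, less where a joint would pass 70% of its speed; a pose out of reach is approached as far as the arm can. A call with a gripper value outside its range is refused whole. "gripper" is the opening, from 0 (shut) to 1 (fully open), set as the call begins (left out, the last holds). The fingers move at their own pace and stop on an object; the grip force is fixed at half the most. Time passes only in rows, so rows that repeat a pose let the fingers close. It gives the time, the measured TCP pose, the force and the opening at its end, in the units of the state.
- bot.read_state(): the state, without advancing time (a new reading comes with each control period).
- bot.capture(name): name is "side" or "top"; returns (picture, depth): 480x640x3 uint8, red, green, blue; 480x640 float32, m along the optical axis (not along the pixel's ray), 0 where there is no reading.
- bot.get_calibration(name): a dict with "mtx" (3x3 intrinsics, pixels), "pose" (4x4, takes a point from camera to world coordinates). Camera axes: x right, y up, looking along -z (the intrinsics and any distortion apply to the point x, -y, -z); pixel columns grow to the right and rows downward; lengths in m; the calibration is good to about 2 mm. A picture is of the moment at which its call begins. get_calibration takes no time and is no camera call.
- bot.hand_in(): hands the job in, once; it reports no verdict.
The state is a dict: "time_s": time; "joint_positions": joint angles; "qvel": joint speeds; "tau": joint torques, N m; "position": TCP position; "tcp_rot": TCP orientation; "force": force on the tool from outside, world axes, zero at the start; "moment": the same for the moment, N m; "opening": opening from 0.0 (shut) to 1.0 (fully open).
Only numpy, scipy, OpenCV 4.12 (cv2) and the standard library are available. Lean on these libraries where they do the work, as an engineer would, in place of code of your own. Each camera call takes 0.05 s, during which the arm holds its last target.

TASK

Clear the mould's threaded holes with the air duster in its bench stand: squeeze its trigger fully in, keep it in for a second, and let it spring back. Then pick up the mould's cover plate by its bar handle and hold it level about 15 mm above the mould, each of its four holes over the matching threaded hole (two lie closer together at one end, so it goes on only one way round), so that a workmate can start the screws before it comes down on the seal; the cover must never touch the mould. Finish while still holding the cover still there, and leave everything else on the bench where it is.

Things in the scene. Friction and masses are not known exactly. Their poses are not given: they have to be found in the camera images.
- mould_base: lower half of an aluminium casting mould, bolted to the bench. Origin under its centre on the bench, z up. Its flat sealing face, 130 (x) x 94 (y) mm, is 50 mm above the bench; in it a 60 x 44 mm cavity with a thin rubber seal cord round it (1 mm proud) and, outside the cord, four threaded holes 6 mm wide. Feet at the short ends make it 170 mm long at bench level.
- seal_face (a point): centre of the mould's sealing face, 50 mm above the bench; axes as the mould_base body (x along the 130 mm side, towards the end where the two threaded holes lie closer together; z up).
- duster: pistol-shaped cordless air duster lying on its side, clamped in a fixed steel bench stand. Origin on the bench, z up; barrel level along x, axis 85 mm up, 50 mm thick, nozzle at +x aimed at the mould. Level pistol grip along -y: 28 mm thick (x -40 to -12 mm), 30 mm high, free from y = -32 to -109 mm, then a black battery foot 58 x 26 x 42 mm. The trigger is on the grip's nozzle side.
- squeeze_point (a point): half-way between back of grip and front of trigger at rest, 64 mm out from the barrel axis, 85 mm above the bench; axes as duster. Grip plus trigger measure 51 mm along x here at rest, about 39 mm with the trigger fully in (the grip's back stays). Fingers come down either side and close along the duster's x. Free below, down to 8 mm above the bench.
- trigger (a joint): hinged, sprung trigger of the duster: 0 at rest, 0.28 rad squeezed fully towards the grip; about 0.2 and over switches the duster on. It turns about an upright axis at its inner end, 22 mm out from the barrel axis. The spring takes about 3 N to start and 8 N to hold fully in; it goes back by itself when let go.
- trigger_face (a point): middle of the trigger's front face (toward the nozzle), where a finger presses: 64 mm out from the barrel axis, 85 mm above the bench. The trigger is 9 mm thick, 20 mm high and reaches from 24 to 80 mm out; moves with the trigger.
- cover: loose aluminium cover plate of the mould, 120 x 84 x 8 mm, 0.26 kg, lying flat on the bench handle up. Origin at the centre of its underside; x along the 120 mm side towards the end whose two holes lie closer together; z up. Four 12 mm clearance holes in the corners, a 14 mm pour hole beside the handle at y = +20 mm. On top a black bar handle along x.
- cover_grip (a point): centre of the cover's bar handle, 41 mm above the plate's underside; axes as the cover. The bar is 70 mm long (x), 12 mm wide (y), 14 mm high (z), on two round 10 mm posts at x = +-27 mm; 26 mm free under it.
- cover_hole0 (a point): centre of a 12 mm clearance hole of the cover, at its lower mouth in the plate's underside: wide end, +y side, at (-48, +31) mm in the cover's x, y. It belongs over thread0.
- thread0 (a point): mouth of a threaded hole for a 5 mm screw, in the mould's sealing face: wide end, +y side, at (-48, +31) mm in the mould's x, y.
- cover_hole1 (a point): centre of a 12 mm clearance hole of the cover, at its lower mouth in the plate's underside: wide end, -y side, at (-48, -31) mm in the cover's x, y. It belongs over thread1.
- thread1 (a point): mouth of a threaded hole for a 5 mm screw, in the mould's sealing face: wide end, -y side, at (-48, -31) mm in the mould's x, y.
- cover_hole2 (a point): centre of a 12 mm clearance hole of the cover, at its lower mouth in the plate's underside: narrow end, -y side, at (+48, -21) mm in the cover's x, y. It belongs over thread2.
- thread2 (a point): mouth of a threaded hole for a 5 mm screw, in the mould's sealing face: narrow end, -y side, at (+48, -21) mm in the mould's x, y.
- cover_hole3 (a point): centre of a 12 mm clearance hole of the cover, at its lower mouth in the plate's underside: narrow end, +y side, at (+48, +21) mm in the cover's x, y. It belongs over thread3.
- thread3 (a point): mouth of a threaded hole for a 5 mm screw, in the mould's sealing face: narrow end, +y side, at (+48, +21) mm in the mould's x, y.
- masking_tape: bystander: roll of masking tape 104 mm across, 25 mm high, lying flat; origin under its centre.
- cast_part: bystander: red cast knob, 55 mm wide, 44 mm high; origin under its centre.
- marker: bystander: marker pen 135 mm long, 17 mm thick, lying along its y; origin under its centre.
- bottle_blue: bystander: blue bottle 68 mm wide, 165 mm high; origin under its centre.
- cup_pink: bystander: clear cup with red resin, 66 mm wide, 80 mm high; origin under its centre.

How it is judged:
By the outcome, as a careful person would: the job done as asked, in the order asked, and still so for the second after the job is handed in, while the arm keeps its last pose, push and grip.
It also fails if it takes over 54 s, if anything falls off the work surface, if the arm or the gripper's body presses on something with over 40 N, if the wrist force passes 120 N, or if a joint passes its speed limit or range.

## Working session

There is one attempt and no reset: what is moved stays moved. The work goes in short steps, Python scripts to look and compute and a tool call to move; the robot and the scene stay as the last step left them, time stands still between calls to the robot, and variables do not carry over. Pictures are saved under pics/ and viewed, and the job is handed in when it is done.

Besides the shell and the picture viewer there is one more tool, called after ">>>" by a JSON object that holds its "api" and its "payload". jog_arm: Moves the arm, as the interface text tells. Its arguments: {"type":"object","properties":{"motion":{"type":"array","items":{"type":"number"}},"gripper":{"type":"number"}},"required":["motion"]}

```bash
mkdir -p pics; ls; python3 - <<'E'
from rig import bot
import cv2,numpy as np
s=bot.read_state(); print(s)
for n in("side","top"):
    im,d=bot.capture(n); c=bot.get_calibration(n); print(n,c)
    cv2.imwrite(f"pics/{n}0.png",im[:,:,::-1]); np.savez(f"{n}0.npz",im=im,d=d,K=c["mtx"],T=c["pose"])
E
```

```text
pics
{'time_s': 0.0, 'joint_positions': array([ 5.40035195e+01,  3.02779250e+01,  8.21563159e+01, -2.74066904e-03,
        6.76883399e+01, -1.02260584e+01]), 'qvel': array([ 0.09118854, -0.07539791, -0.0137617 , -0.07961659,  0.09625513,
       -0.09301954]), 'tau': array([ 6.31365274e-04, -4.40040350e+01, -1.76591724e+01,  6.36188406e-02,
        5.81084308e-02, -1.50805608e-04]), 'position': array([0.27129377, 0.56229119, 0.24358313]), 'tcp_rot': array([[ 9.00551041e-01, -1.22162117e-03,  4.34748582e-01],
       [-4.34750169e-01, -1.75692773e-03,  9.00549390e-01],
       [-3.36308356e-04, -9.99997710e-01, -2.11330310e-03]]), 'force': array([ 1.0565366 , -0.38152764,  0.44092874]), 'moment': array([0.03159533, 0.02846428, 0.00459827]), 'opening': 0.9998422935238217}
side {'mtx': array([[447.32628339,   0.        , 322.17393402],
       [  0.        , 447.32628339, 235.1180956 ],
       [  0.        ,   0.        ,   1.        ]]), 'pose': array([[ 0.96064718,  0.1739635 , -0.21654952,  0.22386163],
       [-0.2777636 ,  0.60749016, -0.74417947, -0.84654219],
       [ 0.00209163,  0.77504349,  0.63190444,  0.86852809],
       [ 0.        ,  0.        ,  0.        ,  1.        ]])}
top {'mtx': array([[465.91901021,   0.        , 303.49230121],
       [  0.        , 465.91901021, 240.99979728],
       [  0.        ,   0.        ,   1.        ]]), 'pose': array([[ 0.01509331,  0.98350064, -0.18027392,  0.29077905],
       [-0.99981143,  0.01704807,  0.00929879,  0.07449794],
       [ 0.01221869,  0.18009958,  0.98357249,  1.20398918],
       [ 0.        ,  0.        ,  0.        ,  1.        ]])}
```

View pics/side0.png

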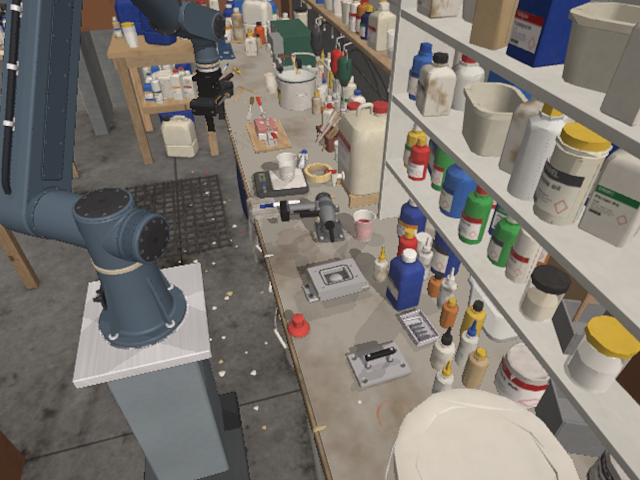

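View pics/top0.png

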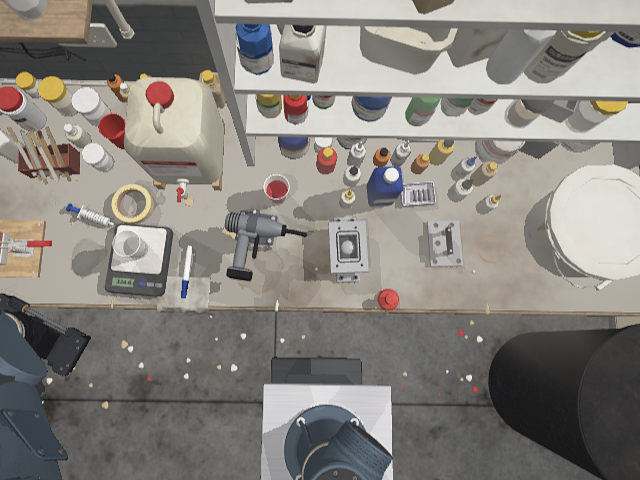

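The top view shows the duster near (255,240), the mould at (348,248) and the cover at (445,243). The cup, bottle and shelves lie beyond them. I'll zoom in on each.

```bash
python3 - <<'E'
import cv2,numpy as np
t=cv2.imread("pics/top0.png"); s=cv2.imread("pics/side0.png")
cv2.imwrite("pics/c1.png",cv2.resize(t[195:290,215:315],(800,600*95*8//(600)*1) if 0 else None,fx=6,fy=6,interpolation=cv2.INTER_CUBIC))
a=cv2.resize(t[205:290,320:390],None,fx=6,fy=6,interpolation=cv2.INTER_CUBIC)
b=cv2.resize(t[205:290,410:473],None,fx=6,fy=6,interpolation=cv2.INTER_CUBIC)
cv2.imwrite("pics/c2.png",np.hstack([a,b]))
cv2.imwrite("pics/c3.png",cv2.resize(s[180:395,270:450],None,fx=2.75,fy=2.75,interpolation=cv2.INTER_CUBIC))
E
```

```text
(no output)
```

View pics/c1.png

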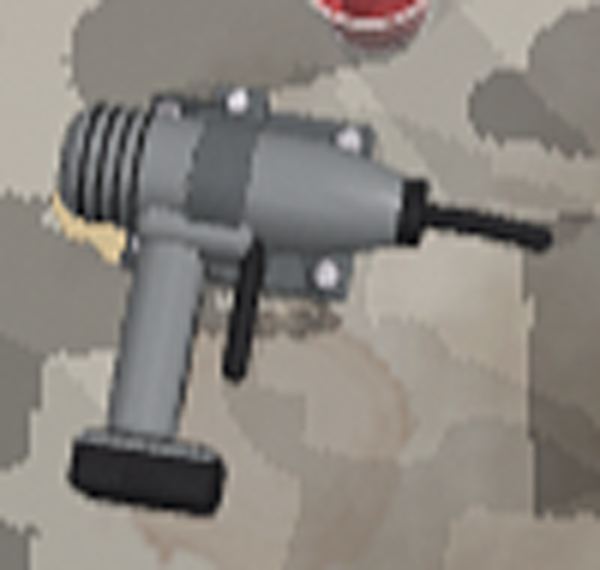

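View pics/c2.png

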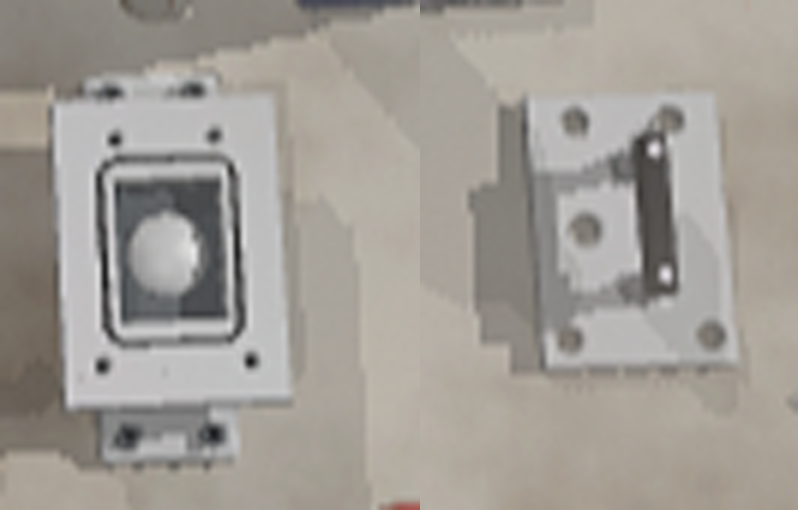

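View pics/c3.png

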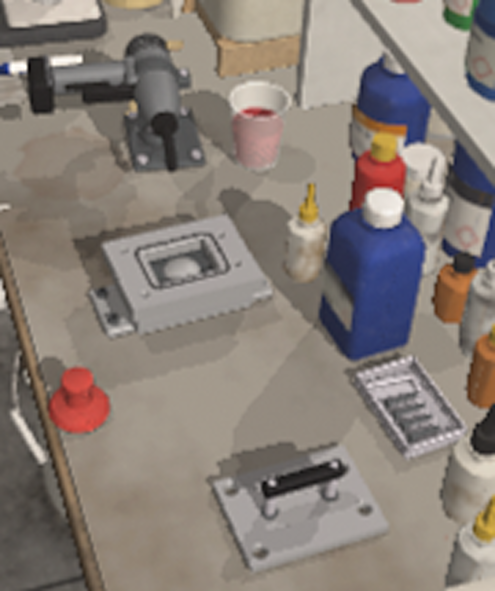

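```bash
cat > h.py <<'E'
import cv2,numpy as np
def load(n):
    z=np.load(n); return z["im"],z["d"],z["K"],z["T"]
def ray(K,T,p):
    p=np.atleast_2d(p); q=np.c_[(p[:,0]-K[0,2])/K[0,0],-(p[:,1]-K[1,2])/K[1,1],-np.ones(len(p))]
    return T[:3,3],q@T[:3,:3].T
def plane(K,T,p,z):
    o,r=ray(K,T,p); return o+r*((z-o[2])/r[:,2])[:,None]
def dep(K,T,p,d):
    o,r=ray(K,T,p); return o+r*np.atleast_1d(d)[:,None]
def proj(K,T,P):
    c=(np.atleast_2d(P)-T[:3,3])@T[:3,:3]; return np.c_[c[:,0]/-c[:,2]*K[0,0]+K[0,2], c[:,1]/c[:,2]*K[1,1]+K[1,2]]
def blob(g,p,r=4):
    # dark blob centroid weighted by darkness
    x,y=int(round(p[0])),int(round(p[1])); w=g[y-r:y+r+1,x-r:x+r+1].astype(float)
    bg=np.median(w); k=np.clip(bg-8-w,0,None)
    Y,X=np.mgrid[y-r:y+r+1,x-r:x+r+1]; return np.array([(X*k).sum()/k.sum(),(Y*k).sum()/k.sum()])
def rigid(M,W):
    a=M.mean(0);b=W.mean(0);A=M-a;B=W-b
    th=np.arctan2((A[:,0]*B[:,1]-A[:,1]*B[:,0]).sum(),(A*B).sum()); R=np.array([[np.cos(th),-np.sin(th)],[np.sin(th),np.cos(th)]])
    t=b-R@a; return t,np.degrees(th),W-(M@R.T+t)
H=np.array([[-48,31],[-48,-31],[48,-21],[48,21]])/1000
E
python3 - <<'E'
from h import *
im,d,K,T=load("top0.npz"); g=cv2.cvtColor(im,cv2.COLOR_RGB2GRAY)
f=lambda x,y,ox,oy:((x+.5)/6-.5+ox,(y+.5)/6-.5+oy)
m=[f(*p,320,205) for p in((102,366),(251,361),(214,136),(115,139))]
c=[f(*p,410,205) for p in((149,339),(291,334),(250,120),(155,122))]
print(g[int(m[0][1])-3:int(m[0][1])+4,int(m[0][0])-3:int(m[0][0])+4])
for nm,ps,z,r in(("mould",m,.05,2),("cover",c,.008,3)):
    b=np.array([blob(g,p,r) for p in ps]); W=plane(K,T,b,z)
    t,th,res=rigid(H,W[:,:2]); print(nm,b.round(2).tolist(),W.round(4).tolist(),t.round(4),th.round(2),(res*1e3).round(1).tolist())
    t,th,res=rigid(H,plane(K,T,np.array(ps),z)[:,:2]); print("  manual",t.round(4),th.round(2),(res*1e3).round(1).tolist())
# handle highlight screws
hp=np.array([f(655-420,149,410,205),f(666-420,274,410,205)]); print("handle screws@.048",plane(K,T,hp,.048).round(4).tolist())
for nm,p in dict(mould=(330,228),cover=(420,225) ,bench=(400,270),bottle=(384,175),cup=(277,187),knob=(388,299),shelf=(300,132),shelf2=(450,135),barrel=(250,230),grip=(241,255),foot=(239,273),trig=(254,247)).items():
    print(nm,d[p[1],p[0]],dep(K,T,p,d[p[1],p[0]]).round(3))
E
```

```text
[[192 192 192 193 196 174 148]
 [192 193 193 195 188 196 197]
 [192 192 193 162 147 180 196]
 [192 193 195  79  74 149 196]
 [193 194 197  67  64 160 194]
 [181 193 196 156 154 189 194]
 [180 193 193 194 195 194 192]]
mould [[336.67, 265.5], [361.4, 264.65], [355.21, 227.16], [338.77, 227.99]] [[0.4416, -0.0202, 0.05], [0.4447, -0.082, 0.05], [0.5402, -0.067, 0.05], [0.5373, -0.0253, 0.05]] [ 0.491  -0.0486] 3.03 [[0.2, 0.0], [0.1, 0.1], [0.2, 0.1], [-0.5, -0.2]]
  manual [ 0.4909 -0.0486] 2.88 [[-0.1, 0.1], [-0.1, -0.1], [0.1, 0.1], [0.1, -0.0]]
cover [[434.32, 260.59], [458.31, 260.46], [450.34, 225.67], [435.58, 224.75]] [[0.4641, -0.2776, 0.008], [0.4655, -0.3402, 0.008], [0.5578, -0.3232, 0.008], [0.5596, -0.2843, 0.008]] [ 0.5117 -0.3063] 2.41 [[1.6, -0.2], [0.4, -0.9], [-2.8, 2.0], [0.8, -1.0]]
  manual [ 0.5122 -0.3068] 2.43 [[-0.1, 0.0], [0.5, 0.1], [-0.3, -0.1], [-0.2, -0.1]]
handle screws@.048 [[0.539, -0.3055, 0.048], [0.4854, -0.3079, 0.048]]
mould 1.1757473 [[ 0.536 -0.003  0.054]]
cover 1.23754 [[ 0.56  -0.246 -0.002]]
bench 1.214636 [[ 0.439 -0.19  -0.001]]
bottle 1.0912168 [[ 0.642 -0.122  0.161]]
cup 1.2053677 [[0.644 0.134 0.043]]
knob 1.1535069 [[ 0.361 -0.148  0.046]]
shelf 1.0432442 [[0.719 0.077 0.222]]
shelf2 1.0504788 [[ 0.72  -0.261  0.218]]
barrel 1.1224788 [[0.517 0.193 0.103]]
grip 1.1109759 [[0.456 0.213 0.103]]
foot 1.0990574 [[0.412 0.215 0.108]]
trig 1.130277 [[0.478 0.184 0.088]]
```

```bash
python3 - <<'E'
from h import *
im,d,K,T=load("top0.npz")
f=lambda x,y:((x+.5)/6-.5+215,(y+.5)/6-.5+195)
L=lambda n,a,b,z:(lambda W:print(n,W.round(4).tolist(),"dir deg",np.degrees(np.arctan2(*(W[1]-W[0])[1::-1])).round(1)))(plane(K,T,np.array([f(*a),f(*b)]),z))
L("grip left",(136,255),(110,430),.09)
L("grip right",(205,265),(180,440),.09)
L("trig R",(263,250),(244,372),.09)
L("trig L",(240,262),(223,372),.09)
L("foot top edge",(78,438),(215,452),.106)
L("foot bottom edge",(75,490),(212,514),.106)
L("nozzle",(411,212),(548,240),.085)
L("barrel top/bot at ring",(413,180),(410,245),.085)
L("barrel rear/edges",(95,100),(80,215),.085)
# height along the grip from depth
for p in [(150,400),(170,330),(235,370),(245,330),(250,270),(150,470),(300,180),(220,130),(220,190)]:
    u=f(*p); print(p,dep(K,T,u,d[int(round(u[1])),int(round(u[0]))]).round(4))
s=cv2.imread("pics/side0.png"); cv2.imwrite("pics/c4.png",cv2.resize(s[180:250,275:355],None,fx=8,fy=8,interpolation=cv2.INTER_CUBIC))
E
```

```text
grip left [[0.5018, 0.2251, 0.09], [0.4304, 0.2326, 0.09]] dir deg 174.0
grip right [[0.4982, 0.197, 0.09], [0.4268, 0.2044, 0.09]] dir deg 174.1
trig R [[0.5048, 0.1738, 0.09], [0.4547, 0.1798, 0.09]] dir deg 173.2
trig L [[0.4997, 0.1829, 0.09], [0.4546, 0.1882, 0.09]] dir deg 173.3
foot top edge [[0.425, 0.2428, 0.106], [0.4203, 0.1886, 0.106]] dir deg -94.9
foot bottom edge [[0.4044, 0.243, 0.106], [0.3958, 0.1889, 0.106]] dir deg -99.0
nozzle [[0.5226, 0.1144, 0.085], [0.5119, 0.0582, 0.085]] dir deg -100.8
barrel top/bot at ring [[0.536, 0.1138, 0.085], [0.5089, 0.1144, 0.085]] dir deg 178.7
barrel rear/edges [[0.5673, 0.2452, 0.085], [0.519, 0.2492, 0.085]] dir deg 175.2
(150, 400) [[0.4418 0.2162 0.0967]]
(170, 330) [[0.4694 0.2087 0.1019]]
(235, 370) [[0.4549 0.1831 0.0938]]
(245, 330) [[0.4706 0.1792 0.0976]]
(250, 270) [[0.4954 0.1782 0.0959]]
(150, 470) [[0.4131 0.2143 0.1028]]
(300, 180) [[0.5298 0.1582 0.1098]]
(220, 130) [[0.55   0.191  0.1085]]
(220, 190) [[0.5246 0.1897 0.112 ]]
```

View pics/c4.png

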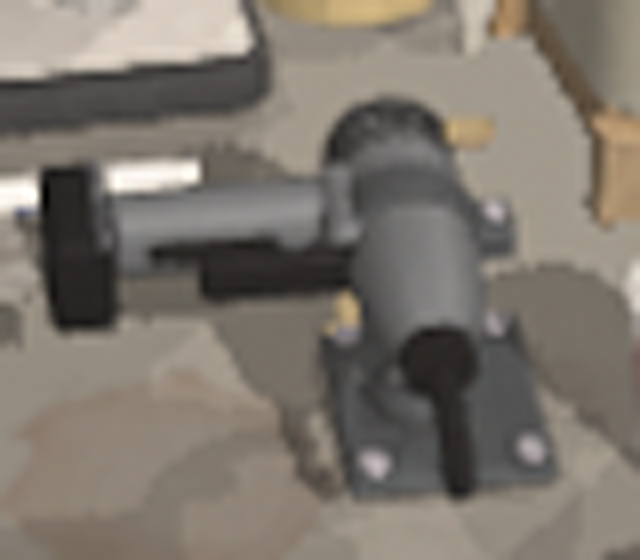

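```bash
cat >> h.py <<'E'
from scipy.spatial.transform import Rotation as Ro
def Rt(yaw): # tool down, tool z at yaw deg
    a=np.radians(yaw); z=np.array([np.cos(a),np.sin(a),0]); y=np.array([0,0,-1.]); return np.c_[np.cross(y,z),y,z]
def rel(p0,R0,p1,R1):
    return (R0.T@(np.array(p1)-p0)*1e3).round(1),Ro.from_matrix(R0.T@R1).as_rotvec(degrees=True).round(2)
E
python3 - <<'E'
from h import *
print(rel([.272,.563,.245],Rt(64.23),[.469,.209,.245],Rt(83.5)))
E
```

```text
(array([ 331.3,    0. , -233.1]), array([  0.  , -19.27,   0.  ]))
```

>>> {"api": "jog_arm", "payload": {"motion": [20,0,-14,0,-1,0,60,0,-42,0,-3,0,103,0,-72,0,-6,0,146,0,-103,0,-8,0,190,0,-134,0,-11,0,233,0,-164,0,-14,0,276,0,-194,0,-16,0,310,0,-218,0,-18,0,325,0,-229,0,-19,0,331,0,-233,0,-19.3,0,331,0,-233,0,-19.3,0,331,0,-233,0,-19.3,0], "gripper": 1}}

```text
time_s: 1.6
position: [0.4678, 0.2098, 0.2445]
tcp_rot: [[0.994, -0.001, 0.112], [-0.112, 0.0, 0.994], [-0.001, -1.0, 0.0]]
force: [-0.1, -0.2, 0.5]
opening: 0.999
```

```bash
python3 - <<'E'
from rig import bot
import cv2,numpy as np
s=bot.read_state(); print(s["time_s"],s["position"],s["tcp_rot"].round(4),s["joint_positions"],s["force"])
E
```

```text
1.6 [0.46784175 0.20984604 0.24445108] [[ 9.937e-01 -6.000e-04  1.118e-01]
 [-1.118e-01  2.000e-04  9.937e-01]
 [-6.000e-04 -1.000e+00  1.000e-04]] [ 1.16451050e+01  2.16269016e+01  9.80149349e+01  2.16943388e-02
  6.03891503e+01 -7.19474520e+01] [-0.08442381 -0.22809649  0.46803913]
```

>>> {"api": "jog_arm", "payload": {"motion": [0,20,0,0,0,0,0,50,0,0,0,0,0,80,0,0,0,0,0,98,0,0,0,0,0,102,0,0,0,0,0,102,0,0,0,0]}}

```text
time_s: 2.35
position: [0.4685, 0.2097, 0.1428]
tcp_rot: [[0.994, 0.0, 0.112], [-0.112, 0.0, 0.994], [0.0, -1.0, 0.0]]
force: [-0.3, -0.1, 1.0]
opening: 1.002
```

```bash
python3 - <<'E'
from rig import bot
import cv2,numpy as np
o=[]
for n,(y,x) in(("top",(195,205)),("side",(165,265))):
    im,d=bot.capture(n); o.append(cv2.resize(im[y:y+110,x:x+80,::-1],None,fx=5,fy=5,interpolation=cv2.INTER_CUBIC))
cv2.imwrite("pics/d1.png",np.hstack(o)); print(bot.read_state()["position"])
E
```

```text
[0.46897802 0.20953455 0.14337688]
```

View pics/d1.png

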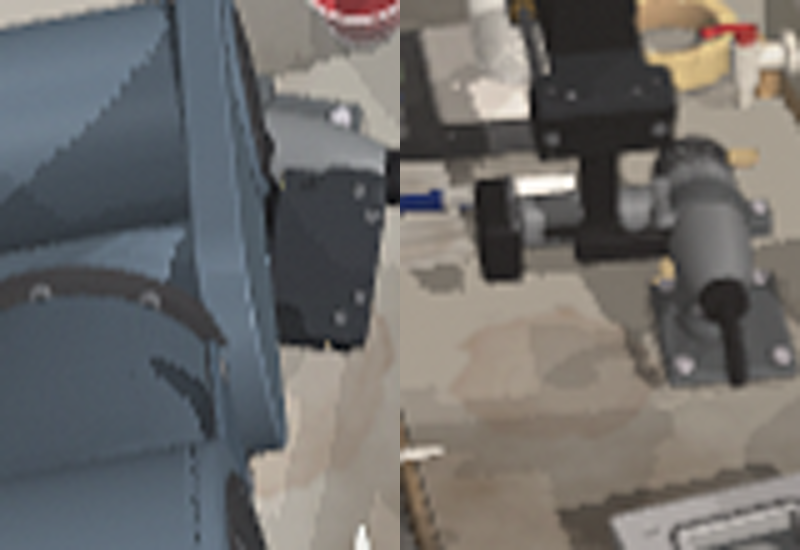

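The side view shows the near finger (crop x≈600) on the nozzle side of the trigger, between the foot (x≈500) and the barrel (x≈660). I'll go down and check the forces.

>>> {"api": "jog_arm", "payload": {"motion": [0,15,0,0,0,0,0,32,0,0,0,0,0,46,0,0,0,0,0,54,0,0,0,0,0,55,0,0,0,0,0,55,0,0,0,0]}}

```text
time_s: 3.2
position: [0.4687, 0.2091, 0.0877]
tcp_rot: [[0.994, 0.0, 0.113], [-0.113, 0.0, 0.994], [0.0, -1.0, 0.0]]
force: [-0.3, -0.6, 0.1]
opening: 1.003
```

```bash
python3 - <<'E'
from rig import bot
import cv2,numpy as np
im,d=bot.capture("side"); cv2.imwrite("pics/d2.png",cv2.resize(im[165:275,265:375,::-1],None,fx=5,fy=5,interpolation=cv2.INTER_CUBIC)); s=bot.read_state(); print(s["position"],s["force"])
E
```

```text
[0.4688207  0.20917811 0.08788149] [-0.26968031 -0.49395374 -0.08047616]
```

View pics/d2.png

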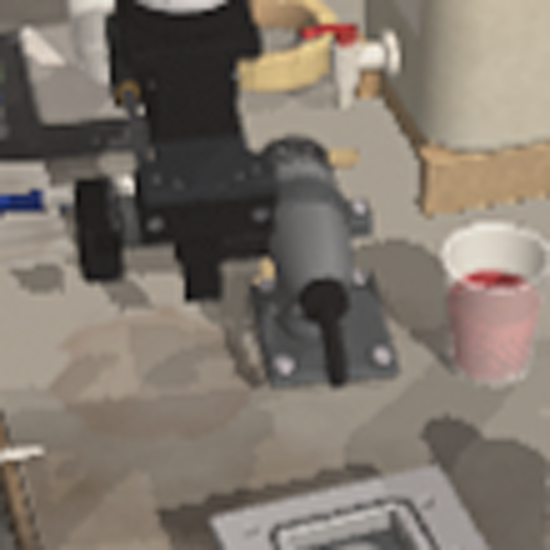

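No contact so far, and the finger hangs in front of the trigger clear of both the barrel and the foot. Now I squeeze.

>>> {"api": "jog_arm", "payload": {"motion": [0,0,0,0,0,0,0,0,0,0,0,0,0,0,0,0,0,0,0,0,0,0,0,0,0,0,0,0,0,0,0,0,0,0,0,0], "gripper": 0.4}}

```text
time_s: 4.0
position: [0.4675, 0.2104, 0.0874]
tcp_rot: [[0.993, -0.002, 0.117], [-0.117, 0.003, 0.993], [-0.002, -1.0, 0.003]]
force: [-1.8, 4.5, -0.1]
opening: 0.452
```

>>> {"api": "jog_arm", "payload": {"motion": [0,0,0,0,0,0,0,0,0,0,0,0,0,0,0,0,0,0,0,0,0,0,0,0,0,0,0,0,0,0,0,0,0,0,0,0,0,0,0,0,0,0,0,0,0,0,0,0,0,0,0,0,0,0,0,0,0,0,0,0,0,0,0,0,0,0,0,0,0,0,0,0], "gripper": 0.3}}

```text
time_s: 5.5
position: [0.4675, 0.2104, 0.0874]
tcp_rot: [[0.993, -0.002, 0.116], [-0.116, 0.003, 0.993], [-0.002, -1.0, 0.002]]
force: [-1.6, 4.7, -0.1]
opening: 0.455
```

```bash
python3 - <<'E'
from rig import bot
s=bot.read_state(); print(s["position"],s["force"],s["opening"])
E
```

```text
[0.46746039 0.2104145  0.08735482] [-1.56021853  4.73505873 -0.14980287] 0.455241513941581
```

The opening stalls at 39.6 mm under full grip force, and a tighter command doesn't change it. That means the trigger is at its stop. I held it for about 1.5 s and now release.

>>> {"api": "jog_arm", "payload": {"motion": [0,0,0,0,0,0,0,0,0,0,0,0,0,0,0,0,0,0,0,0,0,0,0,0,0,0,0,0,0,0,0,0,0,0,0,0], "gripper": 1}}

```text
time_s: 6.25
position: [0.4687, 0.2093, 0.0876]
tcp_rot: [[0.994, 0.001, 0.113], [-0.113, 0.0, 0.994], [0.001, -1.0, 0.0]]
force: [0.2, -0.4, -0.2]
opening: 0.982
```

>>> {"api": "jog_arm", "payload": {"motion": [0,-10,0,0,0,0,0,-30,0,0,0,0,0,-60,0,0,0,0,0,-100,0,0,0,0,0,-140,0,0,0,0,0,-152,0,0,0,0,0,-157,0,0,0,0,0,-157,0,0,0,0]}}

```text
time_s: 7.25
position: [0.4678, 0.209, 0.2438]
tcp_rot: [[0.994, -0.002, 0.113], [-0.113, -0.0, 0.994], [-0.002, -1.0, -0.001]]
force: [-0.2, -1.0, -0.4]
opening: 0.996
```

```bash
python3 - <<'E'
from h import *
from rig import bot
s=bot.read_state(); print(s["time_s"],s["position"],s["tcp_rot"],s["force"])
im,d=bot.capture("side"); cv2.imwrite("pics/d3.png",cv2.resize(im[165:275,265:375,::-1],None,fx=5,fy=5,interpolation=cv2.INTER_CUBIC))
# cover side-view cross check
K=bot.get_calibration("side"); K,T=K["mtx"],K["pose"]
g=cv2.cvtColor(im,cv2.COLOR_RGB2GRAY)
for nm,t,th,z,zz in(("m",[.4909,-.0486],2.9,.05,.05),("c",[.5122,-.3068],2.42,.008,.008)):
    a=np.radians(th);R=np.array([[np.cos(a),-np.sin(a)],[np.sin(a),np.cos(a)]])
    W=np.c_[H@R.T+t,np.full(4,z)]; p=proj(K,T,W); b=np.array([blob(g,q,3) for q in p]); print(nm,p.round(1).tolist(),b.round(1).tolist()); print((plane(K,T,b,z)-W).round(4)[:,:2].tolist())
v=cv2.resize(im[240:400,280:420,::-1],None,fx=3.75,fy=3.75,interpolation=cv2.INTER_CUBIC); cv2.imwrite("pics/d4.png",v)
E
```

```text
7.25 [0.46783115 0.20895281 0.24376382] [[ 9.93626922e-01 -1.72194623e-03  1.12705702e-01]
 [-1.12706469e-01 -3.54525647e-04  9.93628264e-01]
 [-1.67101738e-03 -9.99998455e-01 -5.46340707e-04]] [-0.24409562 -0.97009718 -0.42562218]
m [[313.7, 271.0], [321.3, 287.0], [354.9, 275.8], [349.0, 265.3]] [[315.4, 271.0], [323.2, 287.0], [352.9, 276.1], [347.6, 266.3]]
[[0.0042, -0.0013], [0.0047, -0.0012], [-0.0054, 0.0003], [-0.0047, -0.0026]]
c [[352.9, 358.0], [363.4, 380.9], [401.2, 365.1], [393.1, 350.4]] [[354.3, 357.6], [364.3, 381.0], [402.4, 365.1], [392.1, 351.2]]
[[0.0036, 0.0001], [0.0019, -0.0009], [0.0025, -0.0007], [-0.0032, -0.0015]]
```

View pics/d3.png

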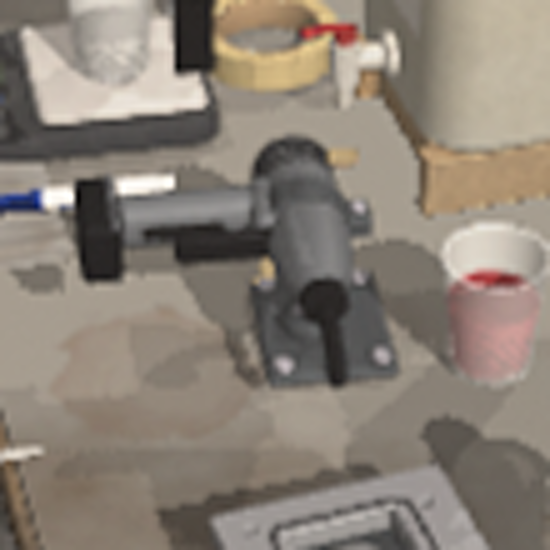

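The trigger is back out at rest, and the side view agrees with the mould and cover positions. Next is the approach to the cover.

```bash
python3 - <<'E'
from h import *
R0=Rt(64.23); p=np.array([.272,.563,.245])+R0@np.array([.331,0,-.233]); R1=Rt(83.53); print(p)
print(rel(p,R1,[.5122,-.3068,.245],Rt(92.4)))
E
```

```text
[0.46878191 0.20926722 0.245     ]
(array([ 101.3,    0. , -507.9]), array([ 0.  , -8.87,  0.  ]))
```

>>> {"api": "jog_arm", "payload": {"motion": [4,0,-20,0,-0.4,0,12,0,-60,0,-1,0,20,0,-100,0,-1.8,0,29,0,-147,0,-2.6,0,39,0,-195,0,-3.4,0,49,0,-245,0,-4.3,0,59,0,-295,0,-5.2,0,69,0,-345,0,-6,0,79,0,-395,0,-7,0,88,0,-440,0,-7.8,0,95,0,-475,0,-8.3,0,99,0,-498,0,-8.7,0,101.3,0,-508,0,-8.9,0,101.3,0,-508,0,-8.9,0,101.3,0,-508,0,-8.9,0]}}

```text
time_s: 9.18
position: [0.5117, -0.3056, 0.2444]
tcp_rot: [[0.999, -0.001, -0.044], [0.044, 0.001, 0.999], [-0.001, -1.0, 0.001]]
force: [-0.3, 0.5, 0.1]
opening: 1.002
```

>>> {"api": "jog_arm", "payload": {"motion": [0,20,0,0,0,0,0,50,0,0,0,0,0,80,0,0,0,0,0,105,0,0,0,0,0,118,0,0,0,0,0,120,0,0,0,0,0,120,0,0,0,0]}}

```text
time_s: 10.05
position: [0.5124, -0.3072, 0.1254]
tcp_rot: [[0.999, 0.001, -0.043], [0.043, -0.001, 0.999], [0.001, -1.0, -0.001]]
force: [-0.6, -0.4, 0.3]
opening: 1.002
```

```bash
python3 - <<'E'
from rig import bot
import cv2,numpy as np
o=[]
for n,(y,x) in(("top",(185,395)),("side",(285,320))):
    im,d=bot.capture(n); o.append(cv2.resize(im[y:y+110,x:x+80,::-1],None,fx=5,fy=5,interpolation=cv2.INTER_CUBIC))
cv2.imwrite("pics/e1.png",np.hstack(o)); s=bot.read_state();print(s["position"],s["joint_positions"],s["force"])
E
```

```text
[ 0.51250834 -0.30749728  0.12566143] [-4.16673686e+01  3.69679321e+01  9.19572028e+01  3.23875685e-03
  5.09468339e+01 -1.34104628e+02] [-0.44379425  0.14621329  0.0407048 ]
```

View pics/e1.png

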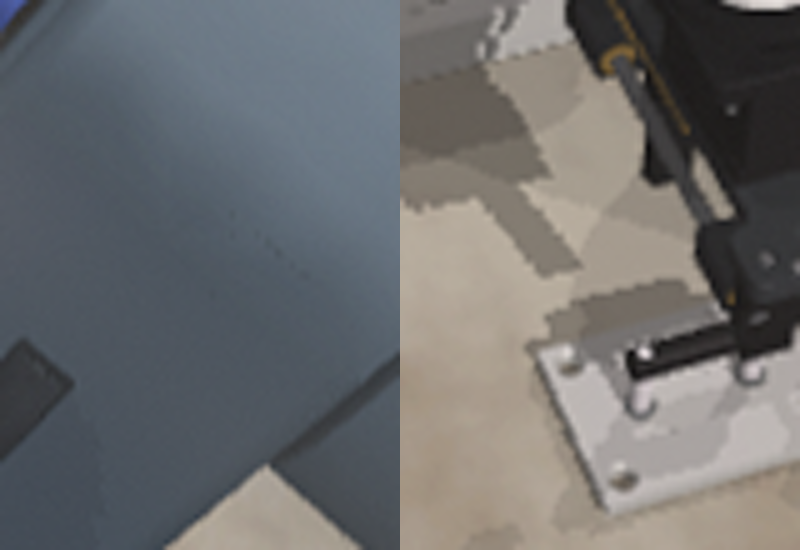

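The fingers straddle the bar: in the side view the near finger is at (765,330) in front of it. I'll go down and close.

>>> {"api": "jog_arm", "payload": {"motion": [0,20,0,0,0,0,0,45,0,0,0,0,0,65,0,0,0,0,0,77,0,0,0,0,0,81,0,0,0,0,0,81,0,0,0,0]}}

```text
time_s: 10.9
position: [0.5122, -0.3073, 0.0439]
tcp_rot: [[0.999, 0.001, -0.042], [0.042, -0.001, 0.999], [0.001, -1.0, -0.001]]
force: [-0.1, 0.1, 0.1]
opening: 0.999
```

>>> {"api": "jog_arm", "payload": {"motion": [0,0,0,0,0,0,0,0,0,0,0,0,0,0,0,0,0,0,0,0,0,0,0,0,0,0,0,0,0,0,0,0,0,0,0,0,0,0,0,0,0,0,0,0,0,0,0,0,0,0,0,0,0,0], "gripper": 0}}

```text
time_s: 12.02
position: [0.5118, -0.3069, 0.0435]
tcp_rot: [[0.999, -0.0, -0.042], [0.042, 0.0, 0.999], [-0.0, -1.0, 0.0]]
force: [-0.4, 0.5, 1.0]
opening: 0.135
```

>>> {"api": "jog_arm", "payload": {"motion": [0,-5,0,0,0,0,0,-15,0,0,0,0,0,-30,0,0,0,0,0,-50,0,0,0,0,0,-70,0,0,0,0,0,-90,0,0,0,0,0,-104,0,0,0,0,0,-110,0,0,0,0,0,-110,0,0,0,0,0,-110,0,0,0,0]}}

```text
time_s: 13.28
position: [0.5114, -0.3067, 0.1528]
tcp_rot: [[0.999, -0.001, -0.042], [0.042, 0.001, 0.999], [-0.001, -1.0, 0.001]]
force: [0.3, -0.1, -2.7]
opening: 0.128
```

```bash
python3 - <<'E'
from h import *
from rig import bot
s=bot.read_state();print(s["position"],s["force"],s["moment"],s["opening"])
R=s["tcp_rot"];print(R.round(4))
im,d=bot.capture("side"); cv2.imwrite("pics/f1.png",cv2.resize(im[240:400,290:450,::-1],None,fx=3.75,fy=3.75,interpolation=cv2.INTER_CUBIC))
print(rel([.5122,-.3068,.154],Rt(92.4),[.4909,-.0486,.154],Rt(92.9)))
E
```

```text
[ 0.51141661 -0.30671142  0.15281531] [ 0.25516527 -0.12209747 -2.67260139] [ 0.05065447 -0.01642707 -0.02077049] 0.12831373030836427
[[ 0.9991 -0.0012 -0.0424]
 [ 0.0424  0.0011  0.9991]
 [-0.0012 -1.      0.0011]]
(array([-10.5,   0. , 258.9]), array([ 0. , -0.5,  0. ]))
```

View pics/f1.png

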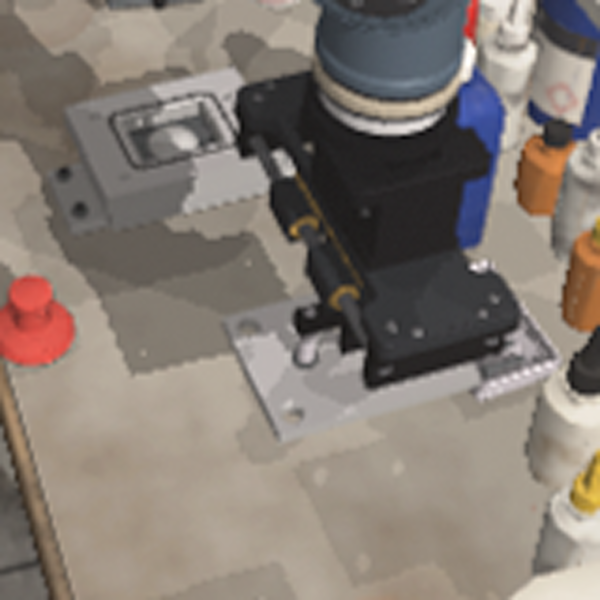

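The cover is up, weight 2.7 N as expected. I'll carry it over the mould, staying 36 mm or more clear of the bottle.

>>> {"api": "jog_arm", "payload": {"motion": [-0.5,0,8,0,0,0,-1,0,22,0,0,0,-1.8,0,42,0,0,0,-2.6,0,64,0,0,0,-3.5,0,86,0,-0.1,0,-4.4,0,108,0,-0.2,0,-5.3,0,130,0,-0.2,0,-6.2,0,152,0,-0.3,0,-7.1,0,174,0,-0.3,0,-8,0,196,0,-0.4,0,-8.8,0,216,0,-0.4,0,-9.5,0,234,0,-0.5,0,-10,0,248,0,-0.5,0,-10.5,0,256,0,-0.5,0,-10.5,0,259,0,-0.5,0,-10.5,0,259,0,-0.5,0,-10.5,0,259,0,-0.5,0,-10.5,0,259,0,-0.5,0]}}

```text
time_s: 15.58
position: [0.4905, -0.0492, 0.1535]
tcp_rot: [[0.999, 0.0, -0.05], [0.05, -0.0, 0.999], [0.0, -1.0, -0.0]]
force: [0.2, -0.6, -4.0]
opening: 0.129
```

```bash
python3 - <<'E'
from h import *
from rig import bot
s=bot.read_state();print(s["time_s"],s["position"],s["force"],s["moment"],s["opening"]);print(s["tcp_rot"].round(4))
o=[]
for n,(y,x) in(("top",(185,300)),("side",(205,275))):
    im,d=bot.capture(n); o.append(cv2.resize(im[y:y+110,x:x+110,::-1],(400,400),interpolation=cv2.INTER_CUBIC))
    np.savez(n+"1.npz",im=im,d=d,K=bot.get_calibration(n)["mtx"],T=bot.get_calibration(n)["pose"])
cv2.imwrite("pics/g1.png",np.hstack(o))
E
```

```text
15.575 [ 0.49050137 -0.0491882   0.15354451] [ 0.21576405 -0.61269817 -3.98781097] [ 0.07189864 -0.00752742 -0.0070339 ] 0.1290214161830798
[[ 9.987e-01  1.000e-04 -5.050e-02]
 [ 5.050e-02 -1.000e-04  9.987e-01]
 [ 1.000e-04 -1.000e+00 -1.000e-04]]
```

View pics/g1.png

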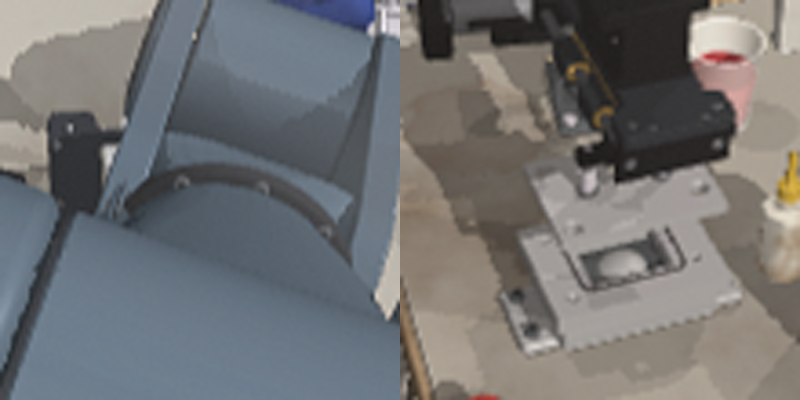

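>>> {"api": "jog_arm", "payload": {"motion": [0,4,0,0,0,0,0,12,0,0,0,0,0,22,0,0,0,0,0,32,0,0,0,0,0,38,0,0,0,0,0,40,0,0,0,0,0,40,0,0,0,0,0,40,0,0,0,0,0,40,0,0,0,0]}}

```text
time_s: 16.8
position: [0.4906, -0.0488, 0.1139]
tcp_rot: [[0.999, 0.001, -0.051], [0.051, -0.0, 0.999], [0.001, -1.0, -0.0]]
force: [-0.1, 0.3, -3.2]
opening: 0.132
```

```bash
python3 - <<'E'
from h import *
from rig import bot
s=bot.read_state();print(s["time_s"],s["position"],s["force"],s["opening"]);print(s["tcp_rot"].round(4))
im,d=bot.capture("side");c=bot.get_calibration("side");K,T=c["mtx"],c["pose"]
np.savez("side2.npz",im=im,d=d,K=K,T=T)
y,x=235,295;f=8
v=cv2.resize(im[y:y+75,x:x+80,::-1],None,fx=f,fy=f,interpolation=cv2.INTER_CUBIC); cv2.imwrite("pics/g2.png",v)
def pts(t,th,M,z):
    a=np.radians(th);R=np.array([[np.cos(a),-np.sin(a)],[np.sin(a),np.cos(a)]]);return np.c_[M@R.T+t,np.full(len(M),z)]
C=np.array([[-60,42],[-60,-42],[60,-42],[60,42]])/1000
for z in(.070,.078):
  for nm,M in(("holes",H),("corners",C)): print(nm,z,((proj(K,T,pts([.4909,-.0486],2.9,M,z))-[x,y]+.5)*f-.5).round(0).tolist())
print("mould corners",((proj(K,T,pts([.4909,-.0486],2.9,C*[65/60,47/42],.05))-[x,y]+.5)*f-.5).round(0).tolist())
E
```

```text
16.8 [ 0.49060934 -0.04880473  0.11385705] [-0.07248965  0.33102698 -3.19097732] 0.1317151389483329
[[ 9.987e-01  7.000e-04 -5.120e-02]
 [ 5.120e-02 -2.000e-04  9.987e-01]
 [ 7.000e-04 -1.000e+00 -3.000e-04]]
holes 0.07 [[153.0, 247.0], [214.0, 375.0], [486.0, 285.0], [438.0, 202.0]]
corners 0.07 [[107.0, 233.0], [189.0, 408.0], [546.0, 320.0], [448.0, 154.0]]
holes 0.078 [[152.0, 229.0], [214.0, 357.0], [487.0, 267.0], [439.0, 184.0]]
corners 0.078 [[107.0, 215.0], [189.0, 389.0], [548.0, 302.0], [449.0, 136.0]]
mould corners [[89.0, 271.0], [179.0, 467.0], [563.0, 371.0], [454.0, 186.0]]
```

View pics/g2.png

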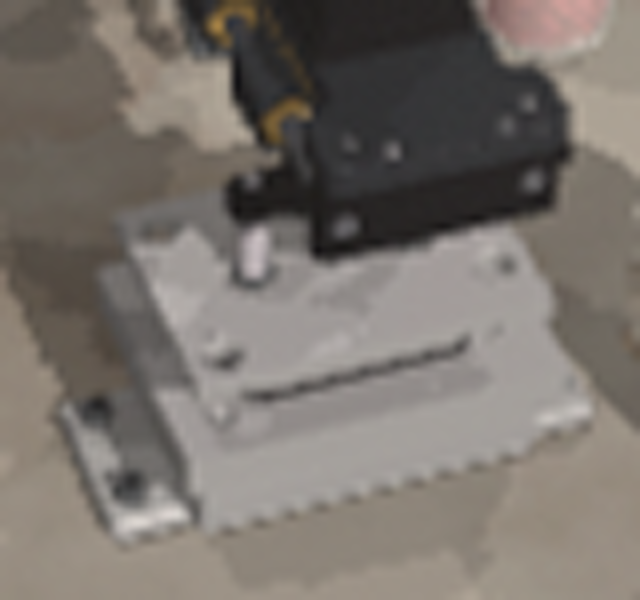

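```bash
python3 - <<'E'
from h import *
def tile(im,c,r=9,f=16,marks=()):
    x,y=int(round(c[0]))-r,int(round(c[1]))-r
    w=im[y:y+2*r+1,x:x+2*r+1,::-1].astype(float); w=np.clip((w-90)*1.9,0,255).astype(np.uint8)
    v=cv2.resize(w,None,fx=f*.75,fy=f*.75,interpolation=cv2.INTER_NEAREST); f*=.75
    for m,col in marks: cv2.circle(v,(int((m[0]-x+.5)*f),int((m[1]-y+.5)*f)),3,col,-1)
    return v
def pts(t,th,M,z):
    a=np.radians(th);R=np.array([[np.cos(a),-np.sin(a)],[np.sin(a),np.cos(a)]]);return np.c_[M@R.T+t,np.full(len(M),z)]
im0,_,K,T=load("side0.npz"); im2,_,_,_=load("side2.npz")
rows=[]
for im,t,th,z,zb in((im0,[.4909,-.0486],2.9,.05,.05),(im0,[.5122,-.3068],2.42,.008,0.),(im2,[.4909,-.0486],2.9,.078,.07)):
    a=proj(K,T,pts(t,th,H,z)); b=proj(K,T,pts(t,th,H,zb)); print(a.round(2).tolist())
    rows.append(np.hstack([tile(im,a[i],8,15,((a[i],(0,0,255)),(b[i],(255,0,0)))) for i in range(4)]))
v=np.vstack(rows); cv2.imwrite("pics/h1.png",v); print(v.shape)
E
```

```text
[[313.71, 270.95], [321.35, 287.01], [354.95, 275.77], [348.98, 265.34]]
[[352.87, 358.01], [363.37, 380.85], [401.21, 365.13], [393.08, 350.38]]
[[313.61, 263.14], [321.36, 279.14], [355.47, 267.94], [349.41, 257.56]]
(573, 764, 3)
```

View pics/h1.png

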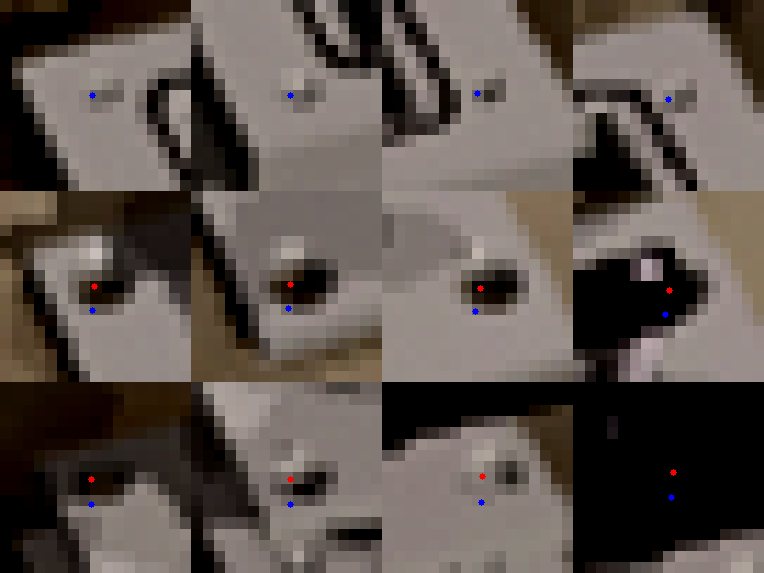

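Tile rows, top to bottom: threads in the first picture, cover holes on the bench, and cover holes now. All show about the same +1 px camera bias, so the alignment holds in x. In y there may be about 0.4 px (1.5 mm) of difference, so I'll measure the front edge and the holes more finely.

```bash
python3 - <<'E'
from h import *
def pts(t,th,M,z):
    a=np.radians(th);R=np.array([[np.cos(a),-np.sin(a)],[np.sin(a),np.cos(a)]]);return np.c_[M@R.T+t,np.full(len(M),z)]
im0,_,K,T=load("side0.npz"); im2,_,_,_=load("side2.npz")
from scipy.ndimage import map_coordinates
def prof(im,t,th,z,M,ys):
    g=cv2.cvtColor(im,cv2.COLOR_RGB2GRAY).astype(float); out=[]
    for y in ys:
        p=proj(K,T,pts(t,th,np.c_[M,np.full(len(M),y)],z)); out.append(map_coordinates(g,[p[:,1],p[:,0]],order=1).mean())
    return np.array(out)
ys=np.arange(-60,-28,1.)/1e3; M=np.linspace(-30,35,60)/1e3
# front edge of the cover (nominal y=-42, plus side-camera bias), on the bench and held
print("y mm",(ys*1e3).astype(int).tolist())
print("bench",prof(im0,[.5122,-.3068],2.42,.008,M,ys).astype(int).tolist())
print("held ",prof(im2,[.4909,-.0486],2.9,.078,M,ys).astype(int).tolist())
print("mould",prof(im0,[.4909,-.0486],2.9,.05,M,ys-.005).astype(int).tolist())
c=lambda im,x,y:cv2.resize(np.clip((im[y:y+34,x:x+50,::-1].astype(float)-110)*2.2,0,255).astype(np.uint8),None,fx=8,fy=8,interpolation=cv2.INTER_NEAREST)
cv2.imwrite("pics/h2.png",np.vstack([c(im0,358,356),c(im2,315,260)]))
E
```

```text
y mm [-60, -59, -58, -57, -56, -55, -54, -53, -52, -51, -50, -49, -48, -47, -46, -45, -44, -43, -42, -41, -40, -39, -38, -37, -36, -35, -34, -33, -32, -31, -30, -29]
bench [138, 138, 138, 138, 138, 138, 138, 137, 134, 131, 128, 125, 123, 123, 129, 136, 143, 149, 154, 158, 161, 163, 165, 165, 164, 162, 160, 158, 157, 156, 156, 156]
held  [144, 144, 142, 137, 129, 118, 108, 104, 106, 115, 125, 137, 147, 154, 158, 160, 161, 161, 161, 161, 161, 160, 160, 160, 159, 158, 158, 157, 157, 157, 156, 156]
mould [151, 152, 152, 152, 152, 152, 152, 152, 152, 152, 152, 152, 152, 151, 151, 152, 152, 154, 155, 157, 159, 161, 162, 163, 163, 163, 163, 164, 164, 164, 164, 165]
```

View pics/h2.png

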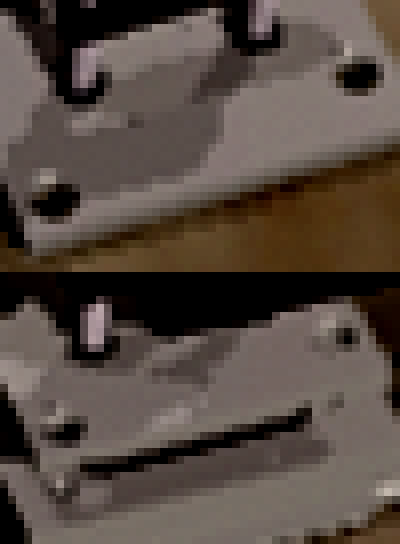

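```bash
python3 - <<'E'
from h import *
im2,_,K,T=load("side2.npz")
def c(x,y):
    w=np.clip((im2[y:y+20,x:x+14,::-1].astype(float)-100)*2.2,0,255).astype(np.uint8)
    return cv2.resize(w,None,fx=28,fy=28,interpolation=cv2.INTER_NEAREST)
cv2.imwrite("pics/h3.png",np.hstack([c(315,272),np.zeros((560,8,3),np.uint8),c(349,261)]))
g=cv2.cvtColor(im2,cv2.COLOR_RGB2GRAY)
print(g[284:294,317:329]);print(g[270:283,349:362])
E
```

```text
[[160 146 131 161 158 155 154 145 115  96  82  69]
 [157 154 147 150 155 161 144 140 137 125 122 116]
 [157 156 153 141 149 174 143 134 149 148 149 147]
 [158 156 157 145 129 147 127 131 158 158 158 152]
 [160 156 156 154 142 129 130 148 158 157 155 148]
 [151 157 157 157 152 141 141 144 150 149 148 142]
 [126 160 156 156 153 145 140 143 143 145 149 153]
 [106 151 157 157 157 155 150 153 155 157 163 162]
 [ 92 131 160 159 159 160 162 162 162 162 160 161]
 [ 88 126 164 162 161 161 161 162 162 161 161 161]]
[[158 158 158 158 159 159 156 153 160 159 160 159 161]
 [158 158 158 158 158 159 159 159 159 158 159 159 159]
 [158 158 159 159 159 159 159 159 159 158 158 159 160]
 [158 158 158 158 159 159 158 159 159 160 160 160 161]
 [158 158 159 158 159 159 161 161 160 161 161 161 161]
 [159 160 159 161 161 162 162 157 151 161 161 159 160]
 [161 162 163 157 147 161 159 147 143 160 160 158 159]
 [160 160 152 121 117 162 156 152 159 159 159 160 159]
 [129 123 109  81 125 157 160 159 159 158 158 159 159]
 [ 93  94 104 123 145 153 160 159 159 158 159 159 158]
 [132 145 144 142 145 154 155 159 160 159 159 159 159]
 [143 141 141 142 141 140 144 155 159 158 159 159 159]
 [146 141 140 141 140 141 142 151 159 158 159 160 160]]
```

View pics/h3.png

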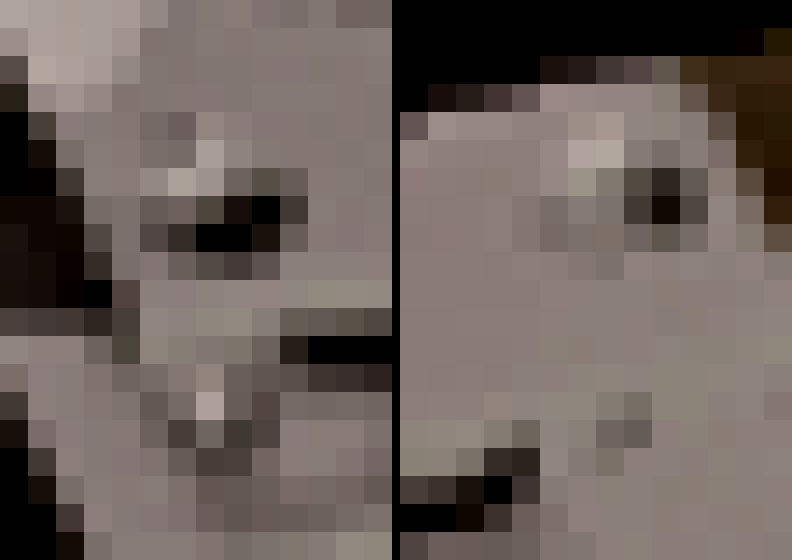

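The hole-to-thread offsets now are 8.0 and about 8.8 px, against 7.85 px expected for perfect alignment. The residuals are under about 1–2 mm with no consistent sign, so it's aligned. Now the final 5 mm down.

>>> {"api": "jog_arm", "payload": {"motion": [0,1,0,0,0,0,0,3,0,0,0,0,0,5,0,0,0,0,0,5,0,0,0,0,0,5,0,0,0,0,0,5,0,0,0,0,0,5,0,0,0,0,0,5,0,0,0,0]}}

```text
time_s: 17.85
position: [0.4904, -0.0488, 0.1086]
tcp_rot: [[0.999, 0.0, -0.051], [0.051, -0.0, 0.999], [0.0, -1.0, -0.0]]
force: [1.5, -0.4, -2.9]
opening: 0.133
```

```bash
python3 - <<'E'
from h import *
from rig import bot
for i in range(3):
    im,d=bot.capture("side"); s=bot.read_state();print(s["time_s"],s["position"].round(4),s["force"].round(2),s["opening"].round(3))
print(s["tcp_rot"].round(4),abs(s["qvel"]).max())
cv2.imwrite("pics/i1.png",cv2.resize(im[170:330,260:420,::-1],None,fx=3.75,fy=3.75,interpolation=cv2.INTER_CUBIC))
E
```

```text
Traceback (most recent call last):
AttributeError: 'float' object has no attribute 'round'
```

```bash
python3 - <<'E'
from h import *
from rig import bot
for i in range(3):
    im,d=bot.capture("side"); s=bot.read_state();print(s["time_s"],s["position"].round(4),s["force"].round(2),s["opening"])
print(s["tcp_rot"].round(4),abs(s["qvel"]).max())
cv2.imwrite("pics/i1.png",cv2.resize(im[170:330,260:420,::-1],None,fx=3.75,fy=3.75,interpolation=cv2.INTER_CUBIC))
E
```

```text
17.95 [ 0.4904 -0.0488  0.1086] [ 0.09 -0.06 -2.94] 0.13091616532689818
18.0 [ 0.4904 -0.0488  0.1086] [-0.61  0.16 -3.55] 0.1311286612568547
18.05 [ 0.4904 -0.0488  0.1085] [-0.09 -0.19 -3.01] 0.13173323413393517
[[ 0.9987 -0.     -0.0511]
 [ 0.0511 -0.      0.9987]
 [-0.     -1.     -0.    ]] 0.12190103569201793
```

View pics/i1.png

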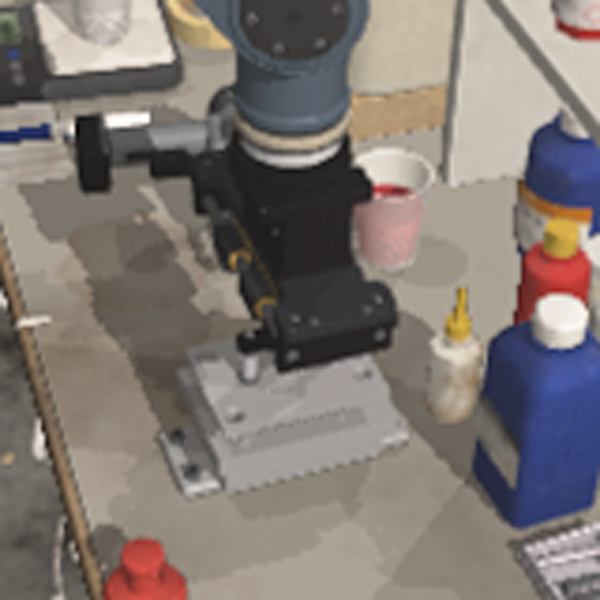

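```bash
python3 - <<'E'
from rig import bot
print(bot.hand_in())
E
```

```text
the job is handed in; nothing more can be done
None
```

Both parts are done and the job is handed in at about 18 s. The arm is still holding the cover over the mould.

- **Duster:** I squeezed the trigger until the opening stalled at 39.6 mm under full grip force; about 39 mm is expected with the trigger fully in. I held it for about 1.5 s and let go. The next picture showed the trigger sprung back.
- **Cover:** I picked it up by its bar; the opening read 11.7 mm on the 12 mm bar, and the load was about 3 N. It is held level, with its narrow end over the mould's narrow end. The tool's measured rise puts the underside about 14.8 mm above the sealing face. The tool was still, and the force readings on the way never suggested the cover touched the mould.
- **Hole alignment:** I checked this in the side view with the cover 5 mm higher. Two hole-and-thread pairs were 8.0 and about 8.8 px apart, against 7.85 px for a perfect match. The difference has no consistent direction, and I take it as up to about 2 mm. The top camera was blocked by the arm, and I didn't repeat the hole check at the final height.
- **Bystanders:** the knob, cup and blue bottle, and the marker as far as it shows, look undisturbed in the last side picture. The tape is mostly hidden there; I last saw it in the side picture after the squeeze.

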